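# Pop the mixer's battery hatch and put the battery on charge

## Task

Open the red battery hatch on top of the street musician's mixer: press its ringed spot gently inwards (with less than 18 N), keep it pressed for a good second so that the catch lets go, then get out of the way quickly and let the hatch spring fully open by itself without touching it again. Then lift the yellow battery out and set it down, upright and fully home, in the blue pocket of the charger, without dropping it, and let go; leave everything else on the table where it is.

Things in the scene. Friction and masses are not known exactly. Their poses are not given: they have to be found in the camera images.
- mixer: Black mixer box with wooden cheeks, 220 x 302 x 100 mm (x, y, z), fixed. Origin at the centre of its underside; own x points from its jack panel (front) to its back, z up. On its top a red hatch in an aluminium frame (130 x 170 mm, bars 10 mm wide) covers the battery bay.
- bay_floor (a point): Centre of the battery bay's floor, 28 mm above the table, at the mixer's own (+10, +45) mm; axes as the mixer's. The bay is 110 x 150 mm inside (x, y), its top open under the hatch. The hatch's hinge runs along y, 53 mm from this point in +x; the hatch's free edge is on the front, -x side.
- press_mark (a point): Point level with the mixer's top (100 mm above the table), straight below the white ring (26 mm across) where the hatch is pressed, 81 mm from the hinge, 25 mm from the free edge; axes as the mixer's. The frame sits on a gasket: its top and the closed hatch's top, flush with each other, are 14 to 28 mm above this point, different each time and not measured: find by touch.
- hatch (a joint): Angle of the red hatch (106 x 146 x 6 mm): 0 closed, negative pressed in (-0.045 at the stop), 1.95 fully open. Pressed at the ring: 4 N at first, 8 N at 3 mm (-0.034), where a slow catch starts to let go; keep it beyond that, best with 11 to 14 N, for over 1 s. Stop at 3.6 mm (10 N). Let go, it swings open by itself in 6 s, at 0.5 rad/s at first: draw back up faster than 60 mm/s.
- battery_center (a point): Centre of the loose yellow battery with a black band, 50 x 36 x 70 mm (own x, y, z), about 0.3 kg, standing upright on the floor of the bay under the hatch, more or less lined up with the mixer. Grasp it across its 36 mm by its upper part, from above; its top is 35 mm above this point. Own z up.
- charger: Charger, fixed: a blue open-topped pocket 70 x 56 mm outside, 58 x 44 mm inside (own x, y), rim 34 mm above the table, with a black block of the same height beyond it in own +x. Origin at the pocket's centre, on the table.
- charger_seat (a point): Centre of the pocket's floor, 8 mm above the table and 26 mm below the rim; axes as the charger's. The seated battery stands here with its 50 mm side along own x (either way round) and its centre 35 mm above this point.
- beater_a: Bystander: felt-headed stick, 278 mm long, 18 mm thick, lying beyond the mixer; origin under its middle.
- beater_b: Bystander: the other stick, like beater_a.
- mug: Bystander: blue mug, 80 mm across, 95 mm tall; origin at the centre of its underside.
- coin_bowl: Bystander: copper bowl, 140 mm across, 50 mm tall; origin at the centre of its underside.
- bottle: Bystander: green bottle, 64 mm across, 200 mm tall; origin at the centre of its underside.
- tuning_key: Bystander: T-shaped tuning key, 106 x 106 x 16 mm; origin under the middle of its wooden grip.
- tuner: Bystander: small black tuner, 45 x 60 x 18 mm, on the front right of the mixer's top; origin at the centre of its underside.
There are look-alikes about, which are no part of the job. What is meant by the charger is not brown or turquoise, and is the larger of those in its own colour.

How it is judged:
By the outcome, as a careful person would: the job done as asked, in the order asked, and still so for the second after the job is handed in, with the robot touching nothing.
It also fails if it takes over 72 s, if anything falls off the work surface, if the arm or the gripper's body presses on something with over 40 N, if the wrist force passes 120 N, or if a joint passes its speed limit or range.

## Robot

A 7-joint arm with a two-finger parallel gripper is mounted at the origin on the work surface. World frame = base frame: x ahead of the robot, y to its left, z up, the work surface at z = 0. Lengths are in mm, angles in rad, forces in N, time in s.
With the tool pointing down it reaches from about 350 to 775 mm from the base axis. Payload 3.1 kg.
Tool frame: the origin (TCP) lies where the fingers leave the gripper's body, on its centre line; the fingertips stand r.tip_extent ahead of it and the grasp point (between the pads) lies 54 mm ahead of it (r.tip_extent is the distance from the TCP to the fingertips, in mm); z points along the fingers, y is the line along which they close (so a half turn about z gives the same grasp; the last joint's range is limited). The gripper opens to 85 mm and grips with 20 to 120 N. Pads are 22 mm wide; open, the fingers measure 114 mm over their backs; the gripper's body (76 mm by 85 mm) begins 54 mm behind the grasp point. The pads swing forward as they close: fully open they stand 13 mm farther back than shut.
Start: joints at [1.164, 0.311, 0.014, 1.512, -0.004, 1.319, -0.027], TCP at [196.253, -513.809, 303.904] pointing down, gripper open.
Joint ranges: [-2.7, 2.7], [-0.3, 1.91], [-1.27, 1.3], [0.12, 2.57], [-1.44, 4.58], [0.2, 2.03], [-3.05, 3.05]. Speed limits (rad/s): [2.79, 2.79, 3.14, 3.14, 3.14, 3.14, 3.14].

## Interface

Orientations are given as [roll, pitch, yaw] about the fixed x, y, z axes, in that order (R = Rz(yaw) Ry(pitch) Rx(roll)).
In Python, from cell import r gives the robot as it stands.
- The arm moves only by the tool apply_moves, never from a script. Its argument "commands" is a list of rows, each a list of 7 numbers: the turn, a rotation vector about the tool's x, y, z in degrees, then the shift along the tool's x, y, z in m, then the closure, from 0 (fully open) to 1 (shut). A call has 1 to 10 rows; each row shifts and turns the commanded pose from where the row before left it, along the tool's axes as they then stand; what a row does not reach is not made up. A row lasts 1/10 s, in which the tool goes at most 50 mm and 8.59 degrees, less where a joint would pass 70% of its speed; a pose out of reach is approached as far as the arm can. A call is refused whole if a number of a shift passes 0.05 or a number of a turn 8.59, either way. A call with a gripper value outside its range is refused whole. The fingers move at their own pace and stop on an object; the grip force is fixed at half the most. Time passes only in rows, so rows that do not move let the fingers close. It gives the time, the measured TCP pose, the force, the opening and the grip force at its end, in the units of the state.
- r.read_state(): the state, without advancing time (a new reading comes with each control period).
- r.read_camera(name): name is "scene" or "top" or "wrist"; returns the picture (400x640x3 uint8, red, green, blue); there is no depth.
- r.calibration(name): a dict with "fx", "fy", "cx", "cy" (pixels), "cam_to_world" (4x4, takes a point from camera to world coordinates). Camera axes: x right, y up, looking along -z (the intrinsics and any distortion apply to the point x, -y, -z); pixel columns grow to the right and rows downward; lengths in mm; the calibration is good to about 2 mm. A picture is of the moment at which its call begins: read the wrist's pose just before it. calibration takes no time and is no camera call; for the wrist camera it gives the pose at the moment of the call.
- r.close_job(): hands the job in; it is judged then, once.
The state is a dict: "clock": time; "joint_positions": joint angles; "qd": joint speeds; "tau": joint torques, N m; "tool_pos": TCP position; "tool_rot": TCP orientation; "wrist_force": force on the tool from outside, world axes, zero at the start; "wrist_torque": the same for the moment, N m; "opening": opening from 0.0 (shut) to 1.0 (fully open); "finger_force": force on a finger pad.
Only numpy, scipy, OpenCV 4.12 (cv2) and the standard library are available. Lean on these libraries where they do the work, as an engineer would, in place of code of your own. Each camera call takes 0.05 s, during which the arm holds its last target. There are 200 camera calls.

## Working session

There is one attempt and no reset: what is moved stays moved. The work goes in short steps, Python scripts to look and compute and a tool call to move; the robot and the scene stay as the last step left them, time stands still between calls to the robot, and variables do not carry over. Pictures are saved under pics/ and viewed, at most 10 in all, crops included, and the job is handed in when it is done.

Besides the shell and the picture viewer there is one more tool, called after "Call:" as name([rows], argument=value, ...), one row to a line, values as JSON. apply_moves: Moves the arm, as the interface text tells. Its arguments: {"type":"object","properties":{"commands":{"type":"array"}},"required":["commands"]}

```bash
ls; mkdir -p pics; python3 - <<'E'
from cell import r
import cv2, numpy as np
s=r.read_state(); print({k:np.round(v,3).tolist() for k,v in s.items()}, r.tip_extent)
for n in("top","scene"):
    im=r.read_camera(n); cv2.imwrite(f"pics/{n}0.png",im[:,:,::-1]); c=r.calibration(n); print(n,{k:np.round(v,3).tolist() for k,v in c.items()})
E
```

```text
pics
{'clock': 0.0, 'joint_positions': [1.164, 0.312, 0.014, 1.513, -0.004, 1.319, -0.027], 'qd': [-0.001, 0.001, 0.0, 0.001, 0.0, 0.001, -0.0], 'tau': [-0.0, -37.991, 0.146, -23.059, 0.012, 0.014, -0.0], 'tool_pos': [196.047, -513.27, 302.795], 'tool_rot': [-3.139, 0.0, 0.365], 'wrist_force': [0.708, 1.002, 0.239], 'wrist_torque': [-0.014, -0.044, 0.009], 'finger_force': 0.0, 'opening': 1.003} 72.6
top {'fx': 514.123, 'fy': 514.123, 'cx': 319.434, 'cy': 207.472, 'cam_to_world': [[-0.004, 0.981, -0.193, 245.918], [-1.0, -0.008, -0.021, -23.09], [-0.022, 0.193, 0.981, 1600.922], [0.0, 0.0, 0.0, 1.0]]}
scene {'fx': 459.757, 'fy': 459.757, 'cx': 323.068, 'cy': 198.617, 'cam_to_world': [[-0.21, -0.75, 0.627, 1575.057], [0.978, -0.165, 0.13, 199.542], [0.006, 0.641, 0.768, 1371.676], [0.0, 0.0, 0.0, 1.0]]}
```

View pics/top0.png

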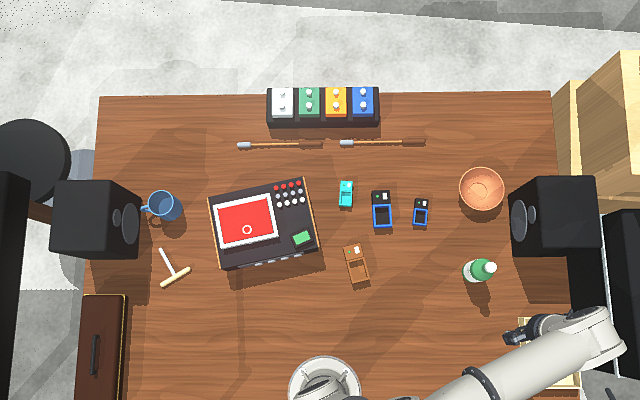

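View pics/scene0.png

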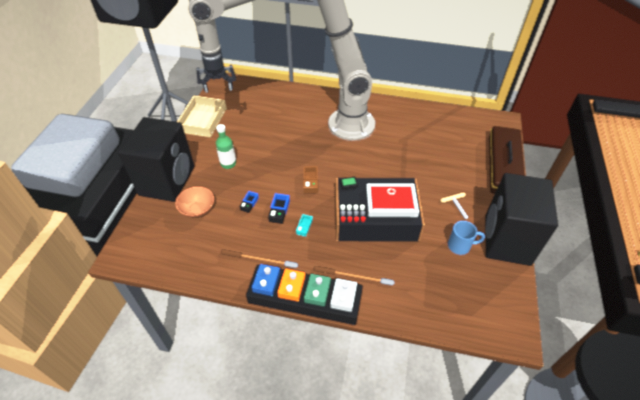

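Top view: the candidates for the charger are blue large (382,208), blue small (421,212), turquoise (345,193) and brown (356,263). I choose the large blue one at (382,208). The mixer's red hatch is at (246,222), with its ring at (247,229).

```bash
cat > h.py <<'E'
from cell import r
import cv2, numpy as np
def ray(c,uv,z):
    uv=np.atleast_2d(uv).astype(float); T=np.array(c["cam_to_world"])
    d=np.c_[(uv[:,0]-c["cx"])/c["fx"],-(uv[:,1]-c["cy"])/c["fy"],-np.ones(len(uv))]@T[:3,:3].T
    o=T[:3,3]; return o+d*((z-o[2])/d[:,2])[:,None]
def hsv(im): return cv2.cvtColor(im,cv2.COLOR_RGB2HSV)
def blobs(m,amin=30):
    cs,_=cv2.findContours(m.astype(np.uint8),cv2.RETR_EXTERNAL,cv2.CHAIN_APPROX_NONE)
    return sorted([c[:,0] for c in cs if cv2.contourArea(c)>amin],key=lambda c:-cv2.contourArea(c))
def rect(c,uv,z):
    p=ray(c,uv,z)[:,:2].astype(np.float32); (x,y),(w,h),a=cv2.minAreaRect(p); return np.round([x,y,w,h,a],1)
E
python3 - <<'E'
from h import *
c=r.calibration("top"); im=cv2.imread("pics/top0.png")[:,:,::-1]; H=hsv(im)
h,s,v=H[...,0],H[...,1],H[...,2]
red=((h<4)|(h>174))&(s>180)&(v>150)
for b in blobs(red)[:3]: print("red",b.mean(0),rect(c,b,121))
for z in(114,128): print(rect(c,blobs(red)[0],z))
blue=(h>105)&(h<125)&(s>130)&(v>80)
for b in blobs(blue)[:6]: print("blue",b.mean(0),cv2.contourArea(b),rect(c,b,34))
print("ring",ray(c,[247.5,229.5],121))
cv2.imwrite("pics/crop.png",cv2.resize(im[150:290,200:440],None,fx=3.3,fy=3.3,interpolation=cv2.INTER_CUBIC)[:,:,::-1])
E
```

```text
red [244.97530864 220.58641975] [500.2 226.5 102.7 145.6  12.3]
[501.4 227.7 103.2 146.3  12.3]
[499.  225.3 102.2 144.9  12.3]
blue [362.1978022   99.85714286] 513.5 [ 907.9 -130.3   67.4   89.4   89.3]
blue [419.52252252 217.        ] 40.5 [ 523.3 -298.6   43.1   54.2   82.4]
ring [[473.54791308 218.5296193  121.        ]]
```

View pics/crop.png

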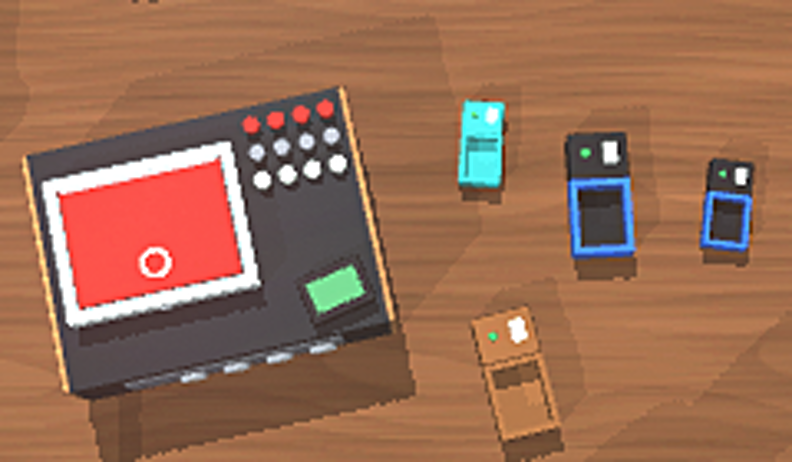

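Crop check: the large blue pocket with its black block is at px (382,216), and the block points away from the robot. The ring is at px (247,229), and the tuner and knobs are clear of the hatch.

```bash
cat >> h.py <<'E'
def plan(p,yaw=None,n=None,step=48):
    s=r.read_state(); q=np.array(s["tool_pos"]); y0=s["tool_rot"][2]
    d=np.array(p)-q; n=n or max(1,int(np.ceil(np.linalg.norm(d)/step)))
    ty=0 if yaw is None else -np.degrees(yaw-y0)
    # assumes turn done at end or small; shift in the frame at y0
    x=[np.cos(y0),np.sin(y0)];y=[np.sin(y0),-np.cos(y0)]
    print("n",n,"row shift m",np.round([d[:2]@x/n/1e3,d[:2]@y/n/1e3,-d[2]/n/1e3],4),"turn z tot",round(ty,2),"rot",np.round(s["tool_rot"],3),"pos",np.round(q,1))
E
python3 - <<'E'
from h import *
c=r.calibration("top"); print("charger",ray(c,[382.4,215.8],34)); print("bottle",ray(c,[475,275],0))
T=np.array(r.calibration("wrist")["cam_to_world"]); print(np.round(T,2), r.calibration("wrist")["fx"])
C=ray(c,[382.4,215.8],34)[0]
plan([C[0]-60,C[1],330])
E
```

```text
charger [[ 526.70776239 -184.31980045   34.        ]]
bottle [[ 345.74084005 -466.70173772    0.        ]]
[[ 3.6000e-01  8.9000e-01  2.9000e-01  2.7105e+02]
 [-9.3000e-01  3.4000e-01  1.1000e-01 -4.8554e+02]
 [-0.0000e+00 -3.1000e-01  9.5000e-01  3.7324e+02]
 [ 0.0000e+00  0.0000e+00  0.0000e+00  1.0000e+00]] 285.8455505540632
n 9 row shift m [ 0.0411 -0.0234 -0.003 ] turn z tot 0 rot [-3.139  0.     0.365] pos [ 196.1 -513.3  302.9]
```

Call:
apply_moves([
  [0,0,2,0.041,-0.0234,-0.005,0],
  [0,0,0,0.041,-0.0234,-0.005,0.5],
  [0,0,0,0.041,-0.0234,-0.005,1],
  [0,0,0,0.041,-0.0234,-0.003,1],
  [0,0,0,0.041,-0.0234,-0.003,1],
  [0,0,0,0.041,-0.0234,-0.003,1],
  [0,0,0,0.041,-0.0234,-0.003,1],
  [0,0,0,0.041,-0.0234,0,1],
  [0,0,0,0.041,-0.0234,0,1],
  [0,0,0,0,0,0,1],
])

```text
clock: 1.1
tool_pos: [480.0, -185.4, 330.5]
tool_rot: [-3.137, -0.004, 0.344]
wrist_force: [0.6, 1.3, -0.7]
opening: 0.001
finger_force: 0.0
```

```bash
python3 - <<'E'
from h import *
s=r.read_state();print(s["tool_pos"],s["clock"],r.tip_extent)
c=r.calibration("wrist"); im=r.read_camera("wrist"); cv2.imwrite("pics/w1.png",im[:,:,::-1]); H=hsv(im)
h,s,v=[H[...,i] for i in range(3)]
for b in blobs((h>105)&(h<125)&(s>130)&(v>60),150): print(b.mean(0),cv2.contourArea(b),rect(c,b,34), np.round(cv2.boxPoints(cv2.minAreaRect(ray(c,b,34)[:,:2].astype(np.float32))),1).tolist())
plan([473.5,218.5,300],0.215)
E
```

```text
[ 479.98775425 -185.37988327  330.49542748] 1.1 72.6
[336.66233766 139.15584416] 1617.0 [ 529.  -184.1   58.5   44.8    2.2] [[498.8999938964844, -162.8000030517578], [500.6000061035156, -207.60000610351562], [559.0999755859375, -205.39999389648438], [557.4000244140625, -160.60000610351562]]
[418.80645161 172.16129032] 724.5 [ 526.5 -299.2   32.    41.2   81.7] [[503.79998779296875, -312.0], [544.5999755859375, -318.0], [549.2000122070312, -286.29998779296875], [508.3999938964844, -280.3999938964844]]
[413.8   160.792] 180.5 [ 536.8 -286.2   34.4   63.    47.4] [[502.1000061035156, -277.5], [548.4000244140625, -320.1000061035156], [571.5999755859375, -294.8999938964844], [525.2999877929688, -252.1999969482422]]
n 9 row shift m [ 0.0146 -0.0429  0.0034] turn z tot 7.11 rot [-3.139e+00 -1.000e-03  3.390e-01] pos [ 477.7 -189.5  330.3]
```

View pics/w1.png

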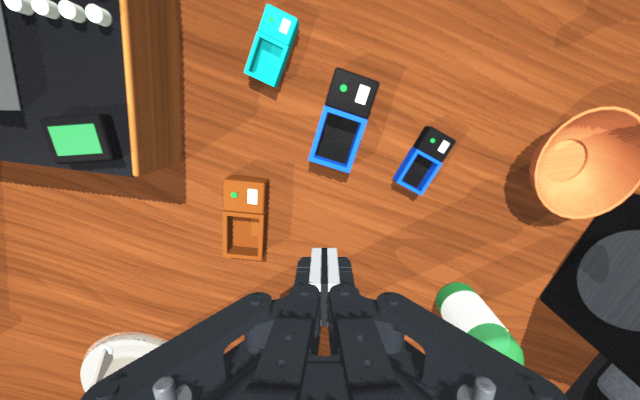

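Wrist view: the large blue pocket is centred at (338,139), with the small blue one at (422,172) and the turquoise and brown ones apart from it. The arm was still settling, so I'll measure once more with a looser mask while moving on.

```bash
python3 - <<'E'
from h import *
r.read_camera("wrist"); c=r.calibration("wrist"); im=r.read_camera("wrist"); H=hsv(im); np.save("w2.npy",im)
h,s,v=[H[...,i] for i in range(3)]
m=((h>100)&(h<130)&(s>100)&(v>30)).astype(np.uint8)
for k in (0,1):
  cs,hi=cv2.findContours(m,cv2.RETR_CCOMP,cv2.CHAIN_APPROX_NONE)
for q,hh in zip(cs,hi[0]):
    if cv2.contourArea(q)>500: print("hole" if hh[3]>=0 else "outer",q[:,0].mean(0),cv2.contourArea(q),rect(c,q[:,0],34))
plan([473.5,218.5,300],0.215)
E
```

```text
outer [412.45967742 163.60483871] 1327.0 [ 527.4 -296.2   46.1   50.6   82.2]
hole [412.33333333 163.74074074] 527.5 [ 527.5 -296.1   24.    39.6   82.1]
outer [331.03108808 131.92746114] 2579.5 [ 529.5 -184.3   71.6   56.8    2.3]
hole [330.44827586 131.26896552] 1453.5 [ 530.8 -183.1   55.2   41.7    2.3]
n 9 row shift m [ 0.0147 -0.0435  0.0034] turn z tot 6.59 rot [-3.142e+00  2.000e-03  3.300e-01] pos [ 475.3 -194.4  330.3]
```

Call:
apply_moves([
  [0,0,0,0.015,-0.0435,0,1],
  [0,0,0,0.015,-0.0435,0,1],
  [0,0,0,0.015,-0.0435,0,1],
  [0,0,0,0.015,-0.0435,0,1],
  [0,0,0,0.015,-0.0435,0,1],
  [0,0,0,0.015,-0.0435,0.005,1],
  [0,0,0,0.015,-0.0435,0.008,1],
  [0,0,0,0.015,-0.0435,0.008,1],
  [0,0,6.6,0.012,-0.0435,0.008,1],
  [0,0,0,0,0,0,1],
])

```text
clock: 2.25
tool_pos: [471.1, 225.0, 300.7]
tool_rot: [-3.137, 0.003, 0.222]
wrist_force: [-1.4, 0.1, 0.1]
opening: -0.002
finger_force: 0.0
```

```bash
python3 - <<'E'
from h import *
for i in range(6): r.read_camera("wrist")
s=r.read_state(); c=r.calibration("wrist"); im=r.read_camera("wrist"); cv2.imwrite("pics/w3.png",im[:,:,::-1]); H=hsv(im)
h,s_,v=[H[...,i] for i in range(3)]
m=(((h<6)|(h>172))&(s_>150)&(v>80)).astype(np.uint8)
for b in blobs(m,400): print("red",b.mean(0),cv2.contourArea(b),rect(c,b,121))
cs,hi=cv2.findContours(m,cv2.RETR_CCOMP,cv2.CHAIN_APPROX_NONE)
for q,hh in zip(cs,hi[0]):
    if hh[3]>=0 and cv2.contourArea(q)>100: (u,w),rad=cv2.minEnclosingCircle(q); print("ring",u,w,rad,ray(c,[u,w],121))
plan([473.5,218.5,300],0.215)
print(s["clock"],s["wrist_force"])
E
```

```text
red [318.203125   170.31076389] 19409.0 [498.4 224.9 109.  150.9  12. ]
ring 319.03125 206.5 16.03914451599121 [[470.26573229 218.77599156 121.        ]]
n 1 row shift m [-0.0009 -0.0019  0.002 ] turn z tot -0.26 rot [ 3.14  -0.     0.211] pos [474.8 216.8 302. ]
2.55 [-0.22717209 -0.08962491 -0.01983027]
```

View pics/w3.png

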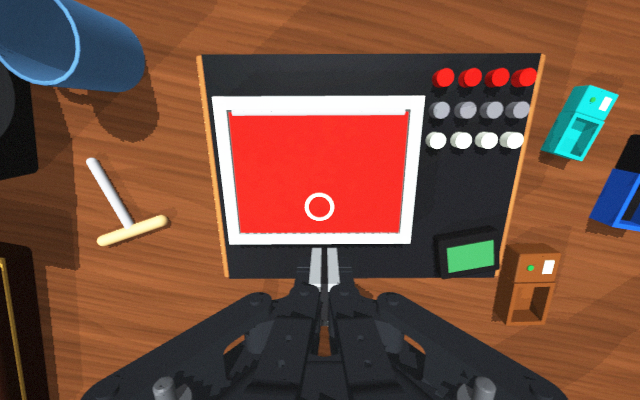

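Wrist view: the ring is at (319,206) on the hatch, and the fingers stay clear of the tuner at (470,256). Descending with the fingers shut.

Call:
apply_moves([
  [0,0,0,-0.0033,-0.0026,0.02,1],
  [0,0,0,0,0,0.03,1],
  [0,0,0,0,0,0.022,1],
  [0,0,0,0,0,0.012,1],
  [0,0,0,0,0,0.002,1],
  [0,0,0,0,0,0,1],
  [0,0,0,0,0,0,1],
  [0,0,0,0,0,0,1],
])

```text
clock: 3.4
tool_pos: [470.8, 221.4, 217.1]
tool_rot: [-3.141, -0.003, 0.215]
wrist_force: [0.1, 0.3, 0.1]
opening: -0.004
finger_force: 0.0
```

Call:
apply_moves([
  [0,0,0,0,0,0.001,1],
  [0,0,0,0,0,0.001,1],
  [0,0,0,0,0,0.001,1],
  [0,0,0,0,0,0,1],
  [0,0,0,0,0,0,1],
])

```text
clock: 3.9
tool_pos: [470.1, 221.1, 212.8]
tool_rot: [3.142, 0.0, 0.215]
wrist_force: [-0.7, -0.5, 0.0]
opening: 0.002
finger_force: 0.0
```

Call:
apply_moves([
  [0,0,0,0,0,0.001,1],
  [0,0,0,0,0,0.001,1],
  [0,0,0,0,0,0.001,1],
  [0,0,0,0,0,0,1],
  [0,0,0,0,0,0,1],
])

```text
clock: 4.4
tool_pos: [470.1, 221.0, 209.8]
tool_rot: [-3.142, 0.0, 0.215]
wrist_force: [0.3, -0.0, 0.1]
opening: -0.006
finger_force: 0.0
```

Call:
apply_moves([
  [0,0,0,0.001,0.002,0.001,1],
  [0,0,0,0,0,0.001,1],
  [0,0,0,0,0,0.001,1],
  [0,0,0,0,0,0,1],
  [0,0,0,0,0,0,1],
])

```text
clock: 4.9
tool_pos: [471.4, 219.3, 206.8]
tool_rot: [-3.142, 0.0, 0.215]
wrist_force: [0.8, -0.0, 0.2]
opening: 0.001
finger_force: 0.0
```

Call:
apply_moves([
  [0,0,0,0,0,0.001,1],
  [0,0,0,0,0,0.001,1],
  [0,0,0,0,0,0.0005,1],
  [0,0,0,0,0,0,1],
  [0,0,0,0,0,0,1],
])

```text
clock: 5.4
tool_pos: [471.5, 219.3, 204.4]
tool_rot: [3.142, -0.0, 0.215]
wrist_force: [0.5, -0.8, -0.2]
opening: 0.004
finger_force: 0.0
```

Call:
apply_moves([
  [0,0,0,0,0,0.001,1],
  [0,0,0,0,0,0.001,1],
  [0,0,0,0,0,0.0005,1],
  [0,0,0,0,0,0,1],
  [0,0,0,0,0,0,1],
])

```text
clock: 5.9
tool_pos: [471.5, 219.3, 201.8]
tool_rot: [3.142, 0.0, 0.215]
wrist_force: [-0.7, -0.3, -0.7]
opening: 0.001
finger_force: 0.0
```

Call:
apply_moves([
  [0,0,0,0,0,0.001,1],
  [0,0,0,0,0,0.001,1],
  [0,0,0,0,0,0,1],
  [0,0,0,0,0,0,1],
])

```text
clock: 6.3
tool_pos: [471.6, 219.4, 200.7]
tool_rot: [3.141, -0.001, 0.215]
wrist_force: [-1.4, -1.2, 5.1]
opening: 0.001
finger_force: 2.5
```

Call:
apply_moves([
  [0,0,0,0,0,0.001,1],
  [0,0,0,0,0,0.001,1],
  [0,0,0,0,0,0.001,1],
  [0,0,0,0,0,0,1],
  [0,0,0,0,0,0,1],
])

```text
clock: 6.8
tool_pos: [471.6, 219.4, 198.6]
tool_rot: [3.141, -0.001, 0.215]
wrist_force: [-3.0, -1.9, 9.5]
opening: -0.0
finger_force: 4.8
```

Call:
apply_moves([
  [0,0,0,0,0,0.0005,1],
  [0,0,0,0,0,0.0005,1],
  [0,0,0,0,0,0,1],
])

```text
clock: 7.1
tool_pos: [471.6, 219.4, 197.6]
tool_rot: [3.141, -0.001, 0.215]
wrist_force: [-3.1, -1.2, 9.5]
opening: -0.001
finger_force: 4.7
```

Call:
apply_moves([
  [0,0,0,0,0,0.0004,1],
  [0,0,0,0,0,0,1],
])

```text
clock: 7.3
tool_pos: [471.6, 219.4, 197.2]
tool_rot: [3.141, -0.001, 0.215]
wrist_force: [-2.7, -2.0, 9.5]
opening: -0.001
finger_force: 5.0
```

Call:
apply_moves([
  [0,0,0,0,0,0,1],
  [0,0,0,0,0,0,1],
])

```text
clock: 7.5
tool_pos: [471.6, 219.5, 197.3]
tool_rot: [3.141, -0.001, 0.215]
wrist_force: [-2.4, -2.0, 10.2]
opening: 0.002
finger_force: 5.0
```

Call:
apply_moves([
  [0,0,0,0,0,0.0004,1],
  [0,0,0,0,0,0,1],
])

```text
clock: 7.7
tool_pos: [471.5, 219.5, 197.0]
tool_rot: [3.141, -0.001, 0.215]
wrist_force: [-2.7, -1.9, 10.0]
opening: 0.001
finger_force: 5.3
```

Call:
apply_moves([
  [0,0,0,0,0,0.0003,1],
  [0,0,0,0,0,0,1],
])

```text
clock: 7.9
tool_pos: [471.6, 219.5, 196.9]
tool_rot: [3.141, -0.001, 0.215]
wrist_force: [-3.9, -3.1, 11.0]
opening: -0.005
finger_force: 5.9
```

Call:
apply_moves([
  [0,0,0,0,0,0.0003,1],
  [0,0,0,0,0,0,1],
  [0,0,0,0,0,0,1],
])

```text
clock: 8.2
tool_pos: [471.6, 219.5, 196.8]
tool_rot: [3.141, -0.001, 0.215]
wrist_force: [-5.1, -2.4, 12.1]
opening: -0.003
finger_force: 6.4
```

Call:
apply_moves([
  [0,0,0,0,0,0,1],
  [0,0,0,0,0,0,1],
  [0,0,0,0,0,0,1],
  [0,0,0,0,0,0,1],
  [0,0,0,0,0,0,1],
  [0,0,0,0,0,0,1],
  [0,0,0,0,0,0,1],
  [0,0,0,0,0,0,1],
  [0,0,0,0,0,0,1],
  [0,0,0,0,0,0,1],
])

```text
clock: 9.2
tool_pos: [471.6, 219.5, 196.8]
tool_rot: [3.141, -0.001, 0.215]
wrist_force: [-3.5, -2.9, 11.9]
opening: 0.001
finger_force: 6.4
```

Call:
apply_moves([
  [0,0,0,0,0,-0.05,1],
  [0,0,0,0,0,-0.05,1],
  [0,0,0,0,0,-0.05,1],
  [0,0,0,-0.02,0,-0.03,0.6],
  [0,0,0,-0.03,0,0,0],
  [0,0,0,-0.01,0,0,0],
  [0,0,0,0,0,0,0],
  [0,0,0,0,0,0,0],
  [0,0,0,0,0,0,0],
  [0,0,0,0,0,0,0],
])

```text
clock: 10.2
tool_pos: [413.6, 206.4, 373.7]
tool_rot: [-3.141, 0.001, 0.214]
wrist_force: [0.0, 0.5, -0.2]
opening: 1.004
finger_force: 0.0
```

Call:
apply_moves([
  [0,0,0,0,0,0,0],
  [0,0,0,0,0,0,0],
  [0,0,0,0,0,0,0],
  [0,0,0,0,0,0,0],
  [0,0,0,0,0,0,0],
  [0,0,0,0,0,0,0],
  [0,0,0,0,0,0,0],
  [0,0,0,0,0,0,0],
  [0,0,0,0,0,0,0],
  [0,0,0,0,0,0,0],
])

```text
clock: 11.2
tool_pos: [412.9, 206.5, 374.5]
tool_rot: [3.142, -0.0, 0.215]
wrist_force: [-0.1, 0.2, -0.1]
opening: 0.996
finger_force: 0.0
```

Call:
apply_moves([
  [0,0,0,0,0,0,0],
  [0,0,0,0,0,0,0],
  [0,0,0,0,0,0,0],
  [0,0,0,0,0,0,0],
  [0,0,0,0,0,0,0],
  [0,0,0,0,0,0,0],
  [0,0,0,0,0,0,0],
  [0,0,0,0,0,0,0],
  [0,0,0,0,0,0,0],
  [0,0,0,0,0,0,0],
])

```text
clock: 12.2
tool_pos: [412.9, 206.5, 374.5]
tool_rot: [-3.142, -0.0, 0.215]
wrist_force: [0.2, -0.1, 0.2]
opening: 1.0
finger_force: 0.0
```

Call:
apply_moves([
  [0,0,0,0,0,0,0],
  [0,0,0,0,0,0,0],
  [0,0,0,0,0,0,0],
  [0,0,0,0,0,0,0],
  [0,0,0,0,0,0,0],
  [0,0,0,0,0,0,0],
  [0,0,0,0,0,0,0],
  [0,0,0,0,0,0,0],
  [0,0,0,0,0,0,0],
  [0,0,0,0,0,0,0],
])

```text
clock: 13.2
tool_pos: [412.9, 206.5, 374.5]
tool_rot: [3.142, -0.0, 0.215]
wrist_force: [0.2, 0.1, -1.0]
opening: 1.001
finger_force: 0.0
```

Call:
apply_moves([
  [0,0,0,0,0,0,0],
  [0,0,0,0,0,0,0],
  [0,0,0,0,0,0,0],
  [0,0,0,0,0,0,0],
  [0,0,0,0,0,0,0],
  [0,0,0,0,0,0,0],
  [0,0,0,0,0,0,0],
  [0,0,0,0,0,0,0],
  [0,0,0,0,0,0,0],
  [0,0,0,0,0,0,0],
])

```text
clock: 14.2
tool_pos: [412.9, 206.5, 374.5]
tool_rot: [3.142, -0.0, 0.215]
wrist_force: [-0.1, 0.2, -0.3]
opening: 0.998
finger_force: 0.0
```

Call:
apply_moves([
  [0,0,0,0,0,0,0],
  [0,0,0,0,0,0,0],
  [0,0,0,0,0,0,0],
  [0,0,0,0,0,0,0],
  [0,0,0,0,0,0,0],
  [0,0,0,0,0,0,0],
  [0,0,0,0,0,0,0],
  [0,0,0,0,0,0,0],
  [0,0,0,0,0,0,0],
  [0,0,0,0,0,0,0],
])

```text
clock: 15.2
tool_pos: [412.9, 206.5, 374.5]
tool_rot: [3.142, 0.0, 0.215]
wrist_force: [0.1, 0.6, -0.1]
opening: 0.999
finger_force: 0.0
```

```bash
python3 - <<'E'
from h import *
c=r.calibration("wrist"); im=r.read_camera("wrist"); cv2.imwrite("pics/w4.png",im[:,:,::-1]); H=hsv(im); np.save("w4.npy",im)
h,s_,v=[H[...,i] for i in range(3)]
for b in blobs((h>20)&(h<34)&(s_>150)&(v>120),100): print("yel",b.mean(0),cv2.contourArea(b),rect(c,b,98))
s=r.read_state(); print(s["clock"],s["tool_pos"])
E
```

```text
yel [321.12666667 102.58666667] 1424.0 [498.6 227.4  50.3  36.8   8.3]
15.25 [412.89043102 206.50702435 374.47195675]
```

View pics/w4.png

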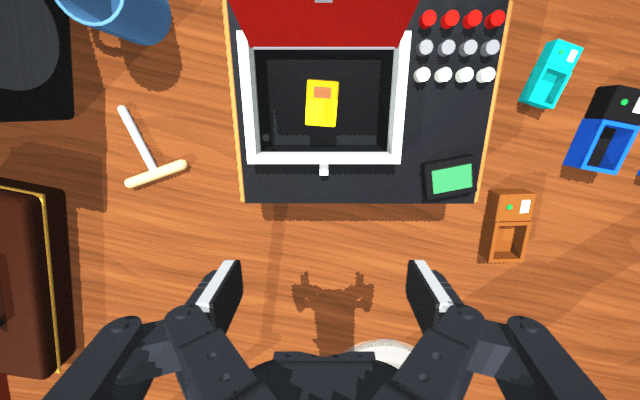

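Wrist view: the hatch is fully open and the battery top is at (321,102), giving (498.6, 227.4) with yaw 8.3°. The camera overhang of about 80 mm in tool +x would come close to the raised hatch, so I'll turn the tool half round.

```bash
python3 - <<'E'
from h import *
s=r.read_state(); print(np.round(s["joint_positions"],2))
y=np.radians(8.3); plan([498.6,227.4,300],y); plan([498.6,227.4,300],y+np.pi)
E
```

```text
[-0.01  0.13 -0.55  1.58  0.07  1.45 -1.92]
n 3 row shift m [ 0.0294 -0.0007  0.0248] turn z tot 4.01 rot [3.142 0.    0.215] pos [412.9 206.5 374.5]
n 3 row shift m [ 0.0294 -0.0007  0.0248] turn z tot -175.99 rot [3.142 0.    0.215] pos [412.9 206.5 374.5]
```

Call:
apply_moves([
  [0,0,-8.4,0,0,0,0],
  [0,0,-8.4,0,0,0,0],
  [0,0,-8.4,0,0,0,0],
  [0,0,-8.4,0,0,0,0],
  [0,0,-8.4,0,0,0,0],
  [0,0,-8.4,0,0,0,0],
  [0,0,-8.4,0,0,0,0],
  [0,0,-8.4,0,0,0,0],
  [0,0,-8.4,0,0,0,0],
  [0,0,-8.4,0,0,0,0],
])

```text
clock: 16.25
tool_pos: [412.9, 206.5, 374.5]
tool_rot: [3.142, 0.0, 1.687]
wrist_force: [0.5, -0.4, -0.6]
opening: 1.001
finger_force: 0.0
```

Call:
apply_moves([
  [0,0,-8.4,0,0,0,0],
  [0,0,-8.4,0,0,0,0],
  [0,0,-8.4,0,0,0,0],
  [0,0,-8.4,0,0,0,0],
  [0,0,-8.4,0,0,0,0],
  [0,0,-8.4,0,0,0,0],
  [0,0,-8.4,0,0,0,0],
  [0,0,-8.4,0,0,0,0],
  [0,0,-8.4,0,0,0,0],
  [0,0,-8.4,0,0,0,0],
])

```text
clock: 17.25
tool_pos: [412.9, 206.5, 374.5]
tool_rot: [-3.142, 0.0, -3.13]
wrist_force: [-0.4, -1.0, 0.8]
opening: 1.0
finger_force: 0.0
```

Call:
apply_moves([
  [0,0,-8.0,0,0,0,0],
  [0,0,0,0,0,0,0],
  [0,0,0,0,0,0,0],
  [0,0,0,0,0,0,0],
])

```text
clock: 17.65
tool_pos: [412.9, 206.5, 374.5]
tool_rot: [-3.141, -0.0, -2.999]
wrist_force: [-0.1, -0.8, -1.2]
opening: 0.995
finger_force: 0.0
```

```bash
python3 - <<'E'
from h import *
s=r.read_state(); print(np.round(s["joint_positions"],2),s["clock"])
y=np.radians(8.3); plan([498.6,227.4,300],y-np.pi)
E
```

```text
[ 0.25  0.17 -0.87  1.58  0.13  1.45  1.09] 17.65
n 3 row shift m [-0.0293  0.0028  0.0248] turn z tot -0.11 rot [-3.141 -0.    -2.999] pos [412.9 206.5 374.5]
```

Call:
apply_moves([
  [0,0,0,-0.03,0.003,0.02,0],
  [0,0,0,-0.03,0.003,0.025,0],
  [0,0,0,-0.028,0.0024,0.03,0],
  [0,0,0,0,0,0,0],
  [0,0,0,0,0,0,0],
  [0,0,0,0,0,0,0],
])

```text
clock: 18.25
tool_pos: [498.2, 228.4, 300.9]
tool_rot: [3.141, 0.002, -2.996]
wrist_force: [-0.1, -0.1, 0.7]
opening: 0.997
finger_force: 0.0
```

```bash
python3 - <<'E'
from h import *
c=r.calibration("wrist"); im=r.read_camera("wrist"); cv2.imwrite("pics/w5.png",im[:,:,::-1]); H=hsv(im)
h,s_,v=[H[...,i] for i in range(3)]
for b in blobs((h>20)&(h<34)&(s_>150)&(v>120),300): print("yel",b.mean(0),cv2.contourArea(b),rect(c,b,98))
plan([498.6,227.4,140],np.radians(8.3)-np.pi,1)
E
```

```text
yel [323.81871345 192.47368421] 1911.5 [494.7 227.   55.6  36.5   8.3]
n 1 row shift m [-0.0002 -0.001   0.1613] turn z tot 0.05 rot [ 3.141e+00  3.000e-03 -2.996e+00] pos [498.2 228.4 301.3]
```

View pics/w5.png

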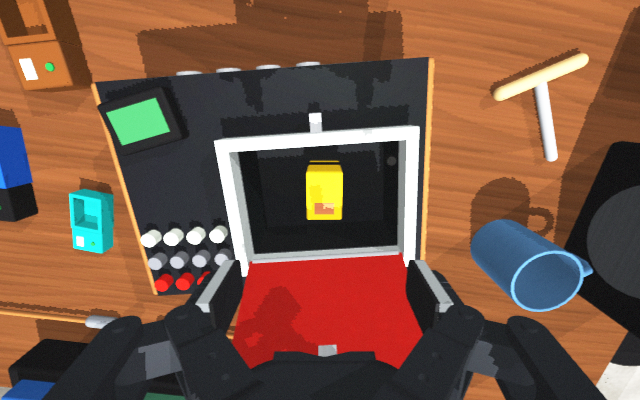

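Wrist view: the battery at (324,192) stands in the frame opening with room on both sides, and the hatch lies behind, under the palm side. Descending.

Call:
apply_moves([
  [0,0,0,0,-0.001,0.04,0],
  [0,0,0,0,0,0.04,0],
  [0,0,0,0,0,0.03,0],
  [0,0,0,0,0,0.02,0],
  [0,0,0,0,0,0.01,0],
  [0,0,0,0,0,0,0],
  [0,0,0,0,0,0,0],
])

```text
clock: 19.0
tool_pos: [499.6, 227.2, 161.3]
tool_rot: [3.141, 0.003, -2.997]
wrist_force: [-0.0, 0.1, -0.5]
opening: 1.0
finger_force: 0.0
```

Call:
apply_moves([
  [0,0,0,0,0,0.01,0],
  [0,0,0,0,0,0.01,0],
  [0,0,0,0,0,0.001,0],
  [0,0,0,0,0,0,0],
  [0,0,0,0,0,0,0],
])

```text
clock: 19.5
tool_pos: [498.9, 226.4, 138.4]
tool_rot: [-3.141, -0.0, -2.997]
wrist_force: [-0.1, -1.2, 0.2]
opening: 1.002
finger_force: 0.0
```

Call:
apply_moves([
  [0,0,0,0,0,0,0.3],
  [0,0,0,0,0,0,0.5],
  [0,0,0,0,0,0,1],
  [0,0,0,0,0,0,1],
  [0,0,0,0,0,0,1],
  [0,0,0,0,0,0,1],
  [0,0,0,0,0,0,1],
  [0,0,0,0,0,0,1],
  [0,0,0,0,0,0,1],
  [0,0,0,0,0,0,1],
])

```text
clock: 20.5
tool_pos: [498.9, 227.2, 138.8]
tool_rot: [3.141, 0.001, -2.996]
wrist_force: [-1.6, 2.8, 2.0]
opening: 0.412
finger_force: 60.8
```

Call:
apply_moves([
  [0,0,0,0,0,-0.005,1],
  [0,0,0,0,0,-0.01,1],
  [0,0,0,0,0,-0.02,1],
  [0,0,0,0,0,-0.03,1],
  [0,0,0,0,0,-0.03,1],
  [0,0,0,0,0,-0.03,1],
  [0,0,0,0,0,-0.03,1],
  [0,0,0,0,0,-0.015,1],
  [0,0,0,0,0,0,1],
  [0,0,0,0,0,0,1],
])

```text
clock: 21.5
tool_pos: [498.6, 225.6, 307.6]
tool_rot: [-3.14, -0.002, -2.997]
wrist_force: [-0.3, -1.1, -4.2]
opening: 0.412
finger_force: 60.5
```

```bash
python3 - <<'E'
from h import *
plan([529.5,-184.3,308],0.040-np.pi,10)
s=r.read_state(); print(np.round(s["joint_positions"],2),s["clock"],s["wrist_force"],s["opening"])
E
```

```text
n 10 row shift m [ 0.0028 -0.041  -0.    ] turn z tot 5.98 rot [-3.140e+00 -2.000e-03 -2.997e+00] pos [498.6 225.6 307.6]
[ 0.13  0.41 -0.82  1.49  0.31  1.37  1.  ] 21.5 [-0.26824444 -1.13144178 -4.21741119] 0.4123523194022917
```

Call:
apply_moves([
  [0,0,0,0.0028,-0.035,0,1],
  [0,0,0,0.0028,-0.045,0,1],
  [0,0,0,0.0028,-0.045,0,1],
  [0,0,0,0.0028,-0.045,0,1],
  [0,0,0,0.0028,-0.045,0,1],
  [0,0,0,0.0028,-0.045,0,1],
  [0,0,0,0.0028,-0.045,0,1],
  [0,0,0,0.0028,-0.045,0,1],
  [0,0,0,0.0028,-0.035,0,1],
  [0,0,6,0.0028,-0.025,0,1],
])

```text
clock: 22.5
tool_pos: [528.7, -187.7, 305.7]
tool_rot: [-3.141, -0.005, -3.109]
wrist_force: [-0.0, -0.3, -3.6]
opening: 0.409
finger_force: 61.2
```

Call:
apply_moves([
  [0,0,0,0,0,0.04,1],
  [0,0,0,0,0,0.04,1],
  [0,0,0,0,0,0.03,1],
  [0,0,0,0,0,0.02,1],
  [0,0,0,0,0,0,1],
  [0,0,0,0,0,0,1],
  [0,0,0,0,0,0,1],
  [0,0,0,0,0,0,1],
  [0,0,0,0,0,0,1],
])

```text
clock: 23.4
tool_pos: [531.1, -183.3, 179.7]
tool_rot: [-3.141, 0.002, -3.101]
wrist_force: [-0.6, -0.3, -3.6]
opening: 0.409
finger_force: 61.1
```

```bash
python3 - <<'E'
from h import *
plan([529.5,-184.3,150],0.040-np.pi,1)
c=r.calibration("wrist"); im=r.read_camera("wrist"); cv2.imwrite("pics/w6.png",im[:,:,::-1]); H=hsv(im)
h,s_,v=[H[...,i] for i in range(3)]
for b in blobs((h>100)&(h<130)&(s_>100)&(v>30),500): print("blue",b.mean(0),cv2.contourArea(b),rect(c,b,34))
s=r.read_state(); print(s["clock"])
E
```

```text
n 1 row shift m [ 0.0016 -0.0009  0.0297] turn z tot 0.01 rot [-3.141e+00  2.000e-03 -3.101e+00] pos [ 531.1 -183.3  179.7]
blue [186.13656388 196.62114537] 3694.5 [ 520.6 -293.4   46.2   55.1   81.8]
blue [325.20496894 187.86335404] 1669.0 [ 512.8 -184.3   49.    56.5    1.6]
23.45
```

View pics/w6.png

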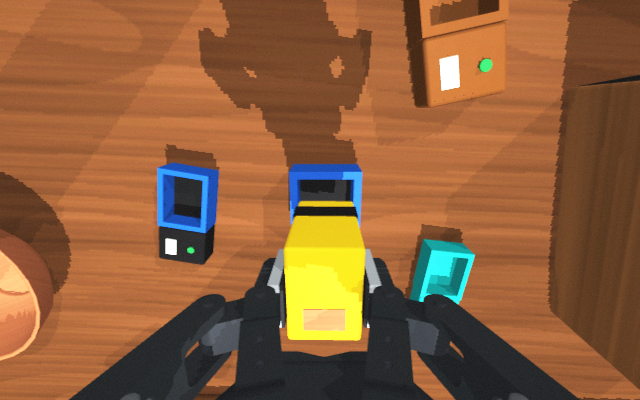

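Wrist view: the battery hangs upright over the blue pocket, whose front rim is at (325,176). The black-banded front edge of the battery's bottom is at about (325,203). I'll check the fore-aft offset between these edges.

```bash
python3 - <<'E'
from h import *
c=r.calibration("wrist"); im=cv2.imread("pics/w6.png")
print([(v,im[v,325].tolist()) for v in range(160,222,2)])
for v in (172,174,176,178,180): print(v,ray(c,[325,v],34)[0,:2].round(1),end=' ')
for v in (200,202,204,206): print(v,ray(c,[325,v],69)[0,:2].round(1),ray(c,[325,v],139)[0,:2].round(1))
E
```

```text
[(160, [38, 67, 112]), (162, [42, 67, 115]), (164, [149, 74, 45]), (166, [180, 79, 32]), (168, [179, 77, 29]), (170, [179, 76, 30]), (172, [225, 102, 40]), (174, [226, 104, 38]), (176, [224, 102, 39]), (178, [219, 98, 36]), (180, [30, 26, 30]), (182, [30, 31, 30]), (184, [31, 29, 30]), (186, [33, 29, 31]), (188, [31, 30, 31]), (190, [30, 27, 28]), (192, [61, 59, 58]), (194, [63, 59, 61]), (196, [63, 60, 63]), (198, [57, 55, 57]), (200, [56, 81, 94]), (202, [30, 204, 237]), (204, [28, 205, 238]), (206, [28, 146, 179]), (208, [24, 25, 23]), (210, [27, 26, 27]), (212, [30, 26, 25]), (214, [26, 26, 26]), (216, [29, 169, 205]), (218, [29, 206, 237]), (220, [27, 206, 237])]
172 [ 494.5 -185.1] 174 [ 496.1 -185. ] 176 [ 497.6 -184.9] 178 [ 499.2 -184.9] 180 [ 500.8 -184.8] 200 [ 506.  -184.7] [ 484.1 -185.7]
202 [ 507.4 -184.6] [ 485.  -185.7]
204 [ 508.8 -184.5] [ 485.8 -185.6]
206 [ 510.2 -184.5] [ 486.7 -185.6]
```

Call:
apply_moves([
  [0,0,0,0.0017,-0.0009,0.01,1],
  [0,0,0,0,0,0.012,1],
  [0,0,0,0,0,0.005,1],
  [0,0,0,0,0,0,1],
  [0,0,0,0,0,0,1],
  [0,0,0,0,0,0,1],
])

```text
clock: 24.05
tool_pos: [529.2, -184.1, 151.8]
tool_rot: [-3.141, 0.001, -3.101]
wrist_force: [-0.3, 0.4, -4.2]
opening: 0.408
finger_force: 61.2
```

Call:
apply_moves([
  [0,0,0,0,0,0.004,1],
  [0,0,0,0,0,0.004,1],
  [0,0,0,0,0,0.004,1],
  [0,0,0,0,0,0,1],
  [0,0,0,0,0,0,1],
])

```text
clock: 24.55
tool_pos: [528.6, -184.1, 139.3]
tool_rot: [3.141, -0.0, -3.101]
wrist_force: [-0.0, -0.6, -3.9]
opening: 0.41
finger_force: 61.2
```

Call:
apply_moves([
  [0,0,0,-0.0006,0,0.004,1],
  [0,0,0,0,0,0.004,1],
  [0,0,0,0,0,0.004,1],
  [0,0,0,0,0,0.004,1],
  [0,0,0,0,0,0.001,1],
  [0,0,0,0,0,0,1],
  [0,0,0,0,0,0,1],
])

```text
clock: 25.25
tool_pos: [529.5, -184.1, 122.6]
tool_rot: [-3.142, 0.0, -3.101]
wrist_force: [0.3, -0.2, -3.8]
opening: 0.413
finger_force: 61.2
```

Call:
apply_moves([
  [0,0,0,0,0,0.001,1],
  [0,0,0,0,0,0.001,1],
  [0,0,0,0,0,0.001,1],
  [0,0,0,0,0,0,1],
  [0,0,0,0,0,0,1],
])

```text
clock: 25.75
tool_pos: [529.3, -184.2, 119.5]
tool_rot: [-3.142, -0.0, -3.101]
wrist_force: [0.2, 0.3, -3.9]
opening: 0.415
finger_force: 61.2
```

Call:
apply_moves([
  [0,0,0,0,0,0.0005,1],
  [0,0,0,0,0,0.0005,1],
  [0,0,0,0,0,0.0003,1],
  [0,0,0,0,0,0,1],
  [0,0,0,0,0,0,1],
])

```text
clock: 26.25
tool_pos: [529.5, -184.1, 118.8]
tool_rot: [-3.141, 0.0, -3.101]
wrist_force: [-2.0, 0.6, 2.4]
opening: 0.41
finger_force: 62.1
```

Contact comes at the expected height for the pocket floor. Releasing and retreating.

Call:
apply_moves([
  [0,0,0,0,0,0,0.5],
  [0,0,0,0,0,0,0.3],
  [0,0,0,0,0,0,0],
  [0,0,0,0,0,0,0],
  [0,0,0,0,0,0,0],
  [0,0,0,0,0,0,0],
  [0,0,0,0,0,0,0],
  [0,0,0,0,0,0,0],
])

```text
clock: 27.05
tool_pos: [529.4, -184.2, 118.2]
tool_rot: [-3.142, 0.0, -3.101]
wrist_force: [0.6, 0.6, 0.4]
opening: 1.005
finger_force: 0.0
```

Call:
apply_moves([
  [0,0,0,0,0,-0.01,0],
  [0,0,0,0,0,-0.03,0],
  [0,0,0,0,0,-0.04,0],
  [0,0,0,0,0,-0.04,0],
  [0,0,0,0.02,0,-0.04,0],
  [0,0,0,0.04,0,-0.02,0],
  [0,0,0,0.02,0,0,0],
  [0,0,0,0,0,0,0],
  [0,0,0,0,0,0,0],
  [0,0,0,0,0,0,0],
])

```text
clock: 28.05
tool_pos: [450.2, -187.0, 298.1]
tool_rot: [3.141, 0.001, -3.1]
wrist_force: [-0.0, -0.0, 0.4]
opening: 0.997
finger_force: 0.0
```

```bash
python3 - <<'E'
from h import *
im=r.read_camera("wrist"); t=r.read_camera("scene"); t=r.read_camera("scene")
t=cv2.resize(t[140:300,180:480],(640,341))
cv2.imwrite("pics/f.png",cv2.resize(np.vstack([im,t])[:,:,::-1],(518,600))); c=r.calibration("wrist"); H=hsv(im)
h,s_,v=[H[...,i] for i in range(3)]
for b in blobs((h>20)&(h<34)&(s_>150)&(v>120),300): print("yel",b.mean(0),rect(c,b,78))
print(r.read_state()["clock"],r.read_state()["tool_pos"])
E
```

```text
yel [324.34591195 251.43396226] [ 520.2 -184.1   65.4   36.1    2.4]
28.2 [ 450.10551296 -186.95088104  297.7192576 ]
```

View pics/f.png

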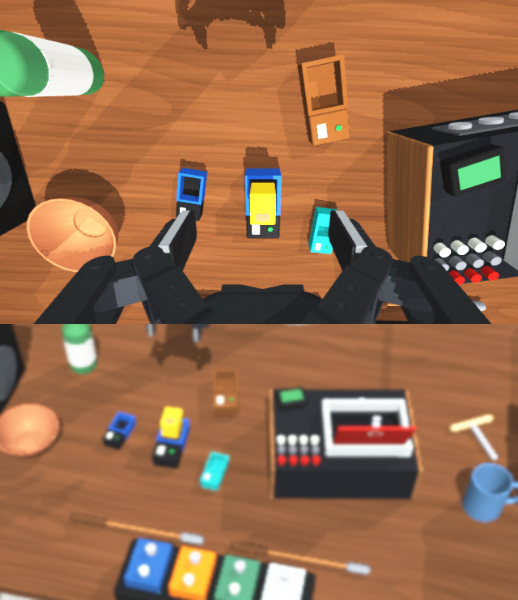

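The battery stands upright in the large blue pocket at (262,203), its width is 36.1 mm at the seated top height, and the hatch is open at (375,435). Everything else is in place.

```bash
python3 -c "
from cell import r
print(r.close_job())"
```

```text
the job is handed in; nothing more can be done
None
```

The hatch sprang fully open untouched after a press of about 12 N, and the battery now stands upright in the large blue charger's pocket. I handed the job in at about 28 s; no verdict came back.

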